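Snap the speed-controller board onto its standoffs

TASK

Take the controller board off the foam block by its heat sink, set it over the four barbed standoffs in the aluminium tray with its plug end at the tray's notched end, and press it down until all four posts have clicked through and the board lies flush on every standoff, holding the sprung pins beside them down. Never push on the standoffs with more than 30 newtons, so work on one corner at a time beside its post, and leave the other things on the counter where they are.

Things in the scene. Friction and masses are not known exactly. Their poses are not given: they have to be found in the camera images.
- board: Loose electric-skateboard controller board, about 90 g: green flat plate 130 x 70 x 3 mm (x, y, z), a round 9 mm hole near each corner at x = +-54, y = +-25 mm. Origin: centre of its underside; z up, +x to the end with the black plug block. Its top is bare for pressing with shut fingertips in patches 22 (x) x 29 (y) mm round x = +-35, y = +-23 mm. Starts level on the foam block.
- heat_sink (a point): Centre of the top of the finned aluminium heat sink in the middle of the board, the thing to hold it by: 28 mm long in the board's x, 26 mm wide in its y, 24 mm high above the board's top, so this point is 27 mm above the board's underside. Axes as the board.
- plug (a point): Centre of the top of the board's black plug block, 16 x 24 mm and 10 mm high, at x = +56 mm, y = 0 of the board. At the other end, x = -52, y = +-7 mm, stand two small capacitors 11 mm across, 13 mm high. Axes as the board.
- rest: Grey covered foam block on which the board starts, 100 x 55 x 25 mm, fixed. Origin: centre of its underside, on the counter.
- tray: Shallow aluminium tray fixed to the counter, 190 x 120 mm, floor 4 mm thick, rim 10 mm high. Origin: centre of its underside, on the counter; z up, +x to the notched end. At x = +-54, y = +-25 mm stand four white nylon snap standoffs, all set to one height, not known beforehand: their flat collar tops (the seats, 12 mm across) are 14 to 34 mm above the counter.
- notch (a point): Middle of the tray's notched short end at x = +95 mm of the tray, 10 mm up, where the rim has a 56 mm gap for the plug. Axes as the tray.
- hole_a (a point): Centre of the board's hole at x = +54, y = +25 mm in the board's frame, at its underside; it belongs on post_a. Axes as the board.
- post_a (a point): Point on the counter straight under the axis of the standoff at x = +54, y = +25 mm in the tray's frame. Axes as the tray. Above its seat each standoff has a 6.4 mm post with a cone tip 13 mm high; two sprung barbs on its +y and -y sides widen from the tip to 12.4 mm across at 4.6 mm above the seat. A board set on them rests with its underside about 4 to 11 mm above the seats, often slanting.
- pin_a (a joint): Brass sprung contact pin 3 mm thick, 12 mm from post_a towards the tray's middle (in x): 0 = standing 2.5 mm above the seat, 0.0025 = pushed down level with the seat by the board; feeble spring (under 0.5 N). With the board snapped on all four posts and let go, it reads about 0.0017 to 0.0025.
- hole_b (a point): Centre of the board's hole at x = +54, y = -25 mm in the board's frame, at its underside; it belongs on post_b. Axes as the board.
- post_b (a point): Point on the counter straight under the axis of the standoff at x = +54, y = -25 mm in the tray's frame. Axes as the tray. Pushing: one post clicks at roughly 5 to 12 N at that post, varying with friction; a push beside it is partly shared with the other posts. All four at once need about four times that.
- pin_b (a joint): Brass sprung contact pin 3 mm thick, 12 mm from post_b towards the tray's middle (in x): 0 = standing 2.5 mm above the seat, 0.0025 = pushed down level with the seat by the board; feeble spring (under 0.5 N). With the board snapped on all four posts and let go, it reads about 0.0017 to 0.0025.
- hole_c (a point): Centre of the board's hole at x = -54, y = -25 mm in the board's frame, at its underside; it belongs on post_c. Axes as the board.
- post_c (a point): Point on the counter straight under the axis of the standoff at x = -54, y = -25 mm in the tray's frame. Axes as the tray. At the click, when the underside is about 1.6 mm above the seat, the barbs spring out over the board and the force falls; then it rises steeply as the board meets the rigid seat, so press slowly (under 10 mm/s): at 12 mm/s a stop at 12 N overshot to about 30 N.
- pin_c (a joint): Brass sprung contact pin 3 mm thick, 12 mm from post_c towards the tray's middle (in x): 0 = standing 2.5 mm above the seat, 0.0025 = pushed down level with the seat by the board; feeble spring (under 0.5 N). With the board snapped on all four posts and let go, it reads about 0.0017 to 0.0025.
- hole_d (a point): Centre of the board's hole at x = -54, y = +25 mm in the board's frame, at its underside; it belongs on post_d. Axes as the board.
- post_d (a point): Point on the counter straight under the axis of the standoff at x = -54, y = +25 mm in the tray's frame. Axes as the tray.
- pin_d (a joint): Brass sprung contact pin 3 mm thick, 12 mm from post_d towards the tray's middle (in x): 0 = standing 2.5 mm above the seat, 0.0025 = pushed down level with the seat by the board; feeble spring (under 0.5 N). With the board snapped on all four posts and let go, it reads about 0.0017 to 0.0025.
- wheel_1: Clay-coloured skate wheel lying flat, 52 mm across, 32 mm high, loose; origin at the centre of its underside. To be left alone.
- wheel_2: A second wheel like wheel_1. To be left alone.
- truck: Grey cast aluminium skateboard truck, 80 x 55 mm foot, 200 mm axle along its y, 52 mm high, loose; origin at the centre of its underside. To be left alone.
- rail_guard: White plastic rail guard strip lying flat, 260 mm long in its x, 22 mm wide, 14 mm high, loose; origin at the centre of its underside. To be left alone.
- screwdriver: Screwdriver with a wooden handle lying flat along its x, loose; origin under it, on the counter. To be left alone.
Mind the look-alikes: they are no part of the job. Leave any blue or pink look-alike of the tray alone.

How it is judged:
On the way:
1. the board is close over the tray, each hole at its own post (horizontal distance between hole_a and post_a below 0.004 m and horizontal distance between hole_b and post_b below 0.004 m and horizontal distance between hole_c and post_c below 0.004 m and horizontal distance between hole_d and post_d below 0.004 m and z of each of hole_a, hole_b, hole_c, hole_d in the frame of tray below 0.06 m), for 0.1 s.
At the end, for the whole second after the job is handed in: Every hole of the board is on its own post (within 3 mm sideways; plug end at the notched end), the sprung pin beside each post is held down by 1.4 mm or more of its 2.5 mm, which only a board snapped under the barbs does, and the board is released and at rest (horizontal distance between hole_a and post_a below 0.003 m and horizontal distance between hole_b and post_b below 0.003 m and horizontal distance between hole_c and post_c below 0.003 m and horizontal distance between hole_d and post_d below 0.003 m and value of joint each of pin_a, pin_b, pin_c, pin_d above 0.0014 m and linear speed of board below 0.01 m/s and contact force between the fingers and board below 0.1 N); the robot touches nothing.
It fails at once if the board is pushed on the tray and its standoffs with more than 30 N (contact force between board and tray above 30 N).
It fails at once if another thing on the counter (wheel, truck, rail guard, screwdriver) is moved by more than 20 mm (distance of any of wheel_1, wheel_2, truck, rail_guard, screwdriver from where it was at the start of the episode above 0.02 m).
It also fails if it takes over 64 s, if anything falls off the work surface, if the arm or the gripper's body presses on something with over 40 N, if the wrist force passes 120 N, or if a joint passes its speed limit or range.

ROBOT

A 6-joint arm with a two-finger parallel gripper is mounted at the origin on the work surface. World frame = base frame: x ahead of the robot, y to its left, z up, the work surface at z = 0. Lengths are in m, angles in rad, forces in N, time in s.
With the tool pointing down it reaches from about 0.35 to 0.775 m from the base axis. Payload 7.3 kg.
Tool frame: the origin (TCP) lies on the mounting face of the last link; the fingertips stand 178 mm ahead of it and the grasp point (between the pads) lies 159 mm ahead of it (robot.tcp_to_tips is the distance from the TCP to the fingertips, in m); z points along the fingers, y is the direction in which the jaws open and shut (so a half turn about z gives the same grasp; the last joint's range is limited). The gripper opens to 92 mm and grips with 3 to 60 N. Pads are 19 mm wide; open, the fingers measure 130 mm over their backs; the gripper's body (75 mm by 190 mm) begins 47 mm behind the grasp point.
Start: joints at [1.195, 0.342, 1.524, -0, 1.275, -0.146], TCP at [0.12, 0.511, 0.405] pointing down, gripper open.
Joint ranges: [-2.53, 2.53], [-0.77, 2.02], [0.04, 2.7], [-1, 4.14], [0.28, 2.66], [-3.11, 3.11]. Speed limits (rad/s): [2.57, 2.57, 3.14, 3.14, 3.14, 3.14].

INTERFACE

Orientations are given as [roll, pitch, yaw] about the fixed x, y, z axes, in that order (R = Rz(yaw) Ry(pitch) Rx(roll)).
In Python, from cell import robot, viewer gives the robot as it stands.
- The arm moves only by the shell command python3 -m creep 'ROWS' [OPENING] [FORCE]. ROWS is JSON, a list that holds one entry, the list of rows, each a list of 6 numbers: the shift along the world's x, y, z in mm, then the turn, a rotation vector about the world's x, y, z in degrees. A call has 1 to 5 rows; each row shifts and turns the pose as measured when the row begins; what a row does not reach is not made up. A row lasts 1/12 s, in which the tool goes at most 41.7 mm and 7.16 degrees, less where a joint would pass 70% of its speed; a pose out of reach is approached as far as the arm can. A call with a gripper value outside its range is refused whole. OPENING is the closure, from -1 (fully open) to 1 (shut), set as the call begins (- or left out, the last holds). The fingers move at their own pace and stop on an object; FORCE is the grip in N (left out, the last holds). Time passes only in rows, so rows that do not move let the fingers close. It gives the time, the measured TCP pose, the force and the opening at its end, in the units of the state.
- robot.observe(): the state, without advancing time (a new reading comes with each control period).
- viewer.read_camera(name): name is "side" or "top" or "wrist"; returns the picture (480x640x3 uint8, blue, green, red); there is no depth.
- viewer.camera_model(name): a dict with "fx", "fy", "cx", "cy" (pixels), "pose" (4x4, takes a point from camera to world coordinates); the wrist camera has in their place "mount" (4x4, takes a point from camera to tool coordinates, whose origin is the TCP and whose axes are the flange's). Camera axes: x right, y up, looking along -z (the intrinsics and any distortion apply to the point x, -y, -z); pixel columns grow to the right and rows downward; lengths in m; the calibration is good to about 2 mm. A picture is of the moment at which its call begins: read the wrist's pose just before it. camera_model takes no time and is no camera call.
- robot.hand_in(): hands the job in, once; it reports no verdict.
The state is a dict: "time": time; "qpos": joint angles; "qvel": joint speeds; "joint_efforts": joint torques, N m; "tool_pos": TCP position; "tool_rot": TCP orientation; "contact_force": force on the tool from outside, world axes, zero at the start; "torque": the same for the moment, N m; "opening": finger opening in m.
Only numpy, scipy, OpenCV 4.12 (cv2) and the standard library are available. Lean on these libraries where they do the work, as an engineer would, in place of code of your own. Each camera call takes 0.05 s, during which the arm holds its last target. There are 200 camera calls.

## Working session

There is one attempt and no reset: what is moved stays moved. The work goes in short steps, Python scripts to look and compute and a shell command to move; the robot and the scene stay as the last step left them, time stands still between calls to the robot, and variables do not carry over. Pictures are saved under pics/ and viewed, about 8 in all and at most 12, crops included, and the job is handed in when it is done.

```bash
ls; mkdir -p pics; python3 - <<'E'
from cell import robot, viewer
import cv2,numpy as np
s=robot.observe();print(s)
for n in("top","side","wrist"):
    m=viewer.camera_model(n);print(n,m)
    cv2.imwrite(f"pics/{n}0.png",viewer.read_camera(n))
E
```

```text
pics
{'time': 0.0, 'qpos': array([ 1.19496419e+00,  3.42724273e-01,  1.52496817e+00,  2.85728921e-05,
        1.27537551e+00, -1.46004441e-01]), 'qvel': array([-1.08366486e-03,  6.66659373e-04,  2.85078640e-05, -6.88460703e-04,
        9.91033262e-04,  1.04700030e-03]), 'joint_efforts': array([ 2.36721098e-04, -4.31238914e+01, -2.44219226e+01,  7.18901306e-02,
        5.56211499e-02, -1.09521932e-04]), 'tool_pos': array([0.11953353, 0.51109087, 0.404061  ]), 'tool_rot': array([-3.14013702e+00, -2.41668539e-04,  2.91175645e+00]), 'contact_force': array([-0.08410017,  0.34615711, -0.54276866]), 'torque': array([-0.05073976,  0.00411445,  0.01092412]), 'opening': 0.09174726668495882}
top {'fx': 556.3152830080257, 'fy': 556.3152830080257, 'cx': 328.5837230932294, 'cy': 242.6252602836097, 'pose': array([[-0.01269696,  0.98703522, -0.16000083,  0.20669163],
       [-0.99979113, -0.01509461, -0.01377867, -0.03798745],
       [-0.01601518,  0.15979246,  0.98702071,  1.42873112],
       [ 0.        ,  0.        ,  0.        ,  1.        ]])}
side {'fx': 511.7304156327796, 'fy': 511.7304156327796, 'cx': 320.2009401514567, 'cy': 233.30959765690005, 'pose': array([[ 0.8637938 ,  0.31410389, -0.39395307, -0.00863003],
       [-0.50359362,  0.51351161, -0.69476563, -0.76418544],
       [-0.01592911,  0.7985265 ,  0.60174886,  0.71923389],
       [ 0.        ,  0.        ,  0.        ,  1.        ]])}
wrist {'fx': 409.65142765276124, 'fy': 409.65142765276124, 'cx': 322.1035322262263, 'cy': 236.1896584952269, 'mount': array([[ 1.49505692e-04,  9.54495756e-01,  2.98224463e-01,
         8.09146309e-02],
       [ 9.99999963e-01, -7.53848370e-05, -2.60042984e-04,
         1.69246290e-04],
       [-2.25728322e-04,  2.98224491e-01, -9.54495732e-01,
         2.05797452e-02],
       [ 0.00000000e+00,  0.00000000e+00,  0.00000000e+00,
         1.00000000e+00]])}
```

View pics/top0.png

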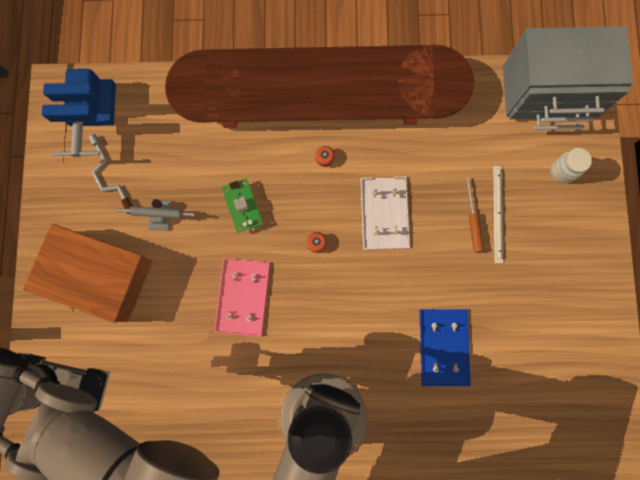

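View pics/side0.png

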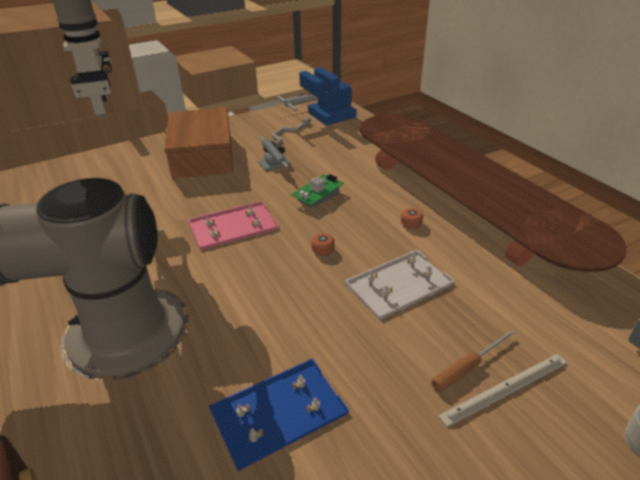

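The top picture shows the board at about (242,206) with its black plug towards (236,185), and the aluminium tray at (386,213). The blue and pink trays are decoys. The side view agrees. Next I get coarse positions and move the wrist camera over the board.

```bash
cat > h.py <<'E'
from cell import robot, viewer
import cv2,numpy as np
from scipy.spatial.transform import Rotation as R
def tool():
    s=robot.observe();T=np.eye(4);T[:3,:3]=R.from_euler('xyz',s['tool_rot']).as_matrix();T[:3,3]=s['tool_pos'];return T
def campose(n,T=None):
    m=viewer.camera_model(n)
    return m,(m['pose'] if 'pose' in m else (tool() if T is None else T)@m['mount'])
def ray(n,uv,T=None):
    m,P=campose(n,T);uv=np.asarray(uv,float)
    d=np.array([(uv[0]-m['cx'])/m['fx'],-(uv[1]-m['cy'])/m['fy'],-1]);return P[:3,3],P[:3,:3]@d
def plane(n,uv,z,T=None):
    o,d=ray(n,uv,T);return o+d*(z-o[2])/d[2]
def proj(n,p,T=None):
    m,P=campose(n,T);q=P[:3,:3].T@(np.asarray(p)-P[:3,3]);return np.array([m['cx']+m['fx']*q[0]/-q[2],m['cy']-m['fy']*q[1]/-q[2]])
def tri(rays):
    A=np.zeros((3,3));b=np.zeros(3)
    for o,d in rays:
        d=d/np.linalg.norm(d);M=np.eye(3)-np.outer(d,d);A+=M;b+=M@o
    p=np.linalg.solve(A,b);return p,[np.linalg.norm(np.cross(p-o,d/np.linalg.norm(d)))for o,d in rays]
def snap(n,f):
    T=tool();im=viewer.read_camera(n);cv2.imwrite(f'pics/{f}.png',im);np.save(f'pics/{f}.npy',T);return im
E
python3 - <<'E'
from h import *
for nm,uv,z in [('sink',(241,204),.05),('plug',(236,185),.04),('caps',(250,223),.04),('trayTL',(361,179),.01),('trayTR',(408,177),.01),('trayBR',(411,247),.01),('trayBL',(364,248),.01),('w1',(325,156),.03),('w2',(317,242),.03)]:
    print(nm,plane('top',uv,z).round(3))
print(tri([ray('top',(241,204)),ray('side',(319,184))]))
E
```

```text
sink [0.533 0.203 0.05 ]
plug [0.586 0.218 0.04 ]
caps [0.486 0.181 0.04 ]
trayTL [ 0.605 -0.106  0.01 ]
trayTR [ 0.608 -0.229  0.01 ]
trayBR [ 0.422 -0.23   0.01 ]
trayBL [ 0.421 -0.109  0.01 ]
w1 [ 0.663 -0.012  0.03 ]
w2 [0.435 0.011 0.03 ]
(array([0.53787756, 0.2044399 , 0.03761428]), [np.float64(0.001851209338430155), np.float64(0.0018512093384300218)])
```

```bash
python3 -m creep '[[[32,-24,-3,0,0,2.5],[32,-24,-3,0,0,2.5],[32,-24,-3,0,0,2.5],[32,-24,-3,0,0,2.5],[32,-24,-3,0,0,2.5]]]' -1; python3 -m creep '[[[32,-24,-3,0,0,2.5],[32,-24,-3,0,0,2.5],[32,-24,-3,0,0,2.5],[32,-24,-3,0,0,2.5],[32,-24,-3,0,0,2.5]]]'; python3 -m creep '[[[32,-24,-3,0,0,2.5],[32,-24,-3,0,0,2.5],[25,-20,-3,0,0,2.5],[0,0,0,0,0,0],[0,0,0,0,0,0]]]'
python3 - <<'E'
from h import *
im=snap('wrist','w1');print(tool()[:3,3],robot.observe()['tool_rot'])
E
```

```text
time: 0.57
tool_pos: [0.278, 0.3902, 0.3878]
tool_rot: [3.141, -0.003, -3.13]
contact_force: [1.6, 0.1, -0.1]
opening: 0.0918
time: 0.98
tool_pos: [0.4429, 0.2631, 0.3717]
tool_rot: [3.141, -0.004, -2.9]
contact_force: [1.0, 0.5, -1.7]
opening: 0.0919
time: 1.4
tool_pos: [0.5402, 0.1851, 0.3596]
tool_rot: [-3.141, -0.006, -2.769]
contact_force: [-1.0, 0.7, -0.4]
opening: 0.092
[0.53998226 0.18523083 0.35953122] [-3.14013971 -0.00597532 -2.76884933]
```

View pics/w1.png

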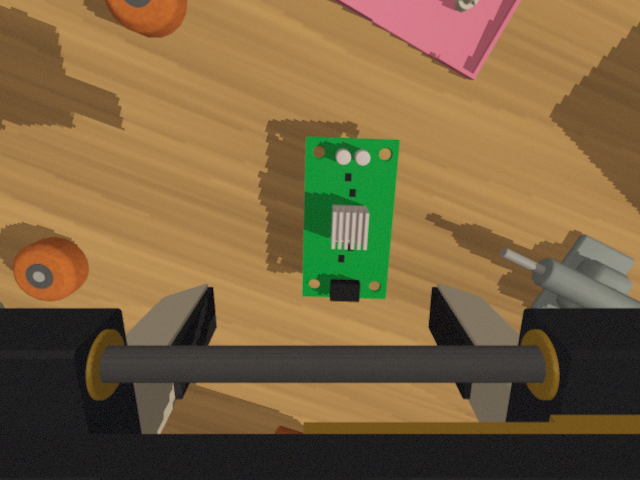

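The wrist picture shows the board with its four holes at about (319,152), (385,154), (374,286) and (314,284). The plug is at the bottom at (344,290) and the sink at (350,228). A second viewpoint will give the height.

```bash
python3 -m creep '[[[10,-35,-10,0,0,0],[10,-35,-10,0,0,0],[0,0,0,0,0,0],[0,0,0,0,0,0]]]'
cat > brd.py <<'E'
from h import *
def holes(im):
    hsv=cv2.cvtColor(im,cv2.COLOR_BGR2HSV)
    g=cv2.inRange(hsv,(45,100,40),(85,255,255))
    g=cv2.morphologyEx(g,cv2.MORPH_OPEN,np.ones((3,3)))
    n,l,s,_=cv2.connectedComponentsWithStats(g);k=1+s[1:,4].argmax();g=(l==k).astype('u1')*255
    cs,h=cv2.findContours(g,cv2.RETR_CCOMP,cv2.CHAIN_APPROX_NONE)
    o=max((c for c,q in zip(cs,h[0]) if q[3]<0),key=cv2.contourArea)
    rect=cv2.minAreaRect(o);box=cv2.boxPoints(rect)
    out=[]
    for c,q in zip(cs,h[0]):
        if q[3]>=0:
            a=cv2.contourArea(c);(u,v),r=cv2.minEnclosingCircle(c);out.append((u,v,a,a/(np.pi*r*r+1e-9)))
    return rect,box,[x for x in out if x[2]>15]
E
python3 - <<'E'
from brd import *
snap('wrist','w2');print(tool()[:3,3])
for f in('w1','w2'):
    r,b,o=holes(cv2.imread(f'pics/{f}.png'));print(f,r,b.round(1).tolist())
    for x in o:print(np.round(x,2))
E
```

```text
time: 1.78
tool_pos: [0.5573, 0.1182, 0.3394]
tool_rot: [3.141, -0.006, -2.763]
contact_force: [-0.2, 0.8, -0.3]
opening: 0.0921
[0.55720355 0.11830783 0.33935023]
w1 ((348.9311218261719, 217.58396911621094), (93.56378173828125, 159.97930908203125), 2.4895529747009277) [[298.70001220703125, 295.5], [305.70001220703125, 135.60000610351562], [399.1000061035156, 139.6999969482422], [392.20001220703125, 299.5]]
[374.   285.    97.5    0.78]
[314.   283.   102.     0.81]
[340.5  258.    42.     0.73]
[3.490e+02 2.270e+02 1.717e+03 6.700e-01]
[352.   192.5   40.     0.78]
[348.   176.81  44.     0.76]
[384.88 153.81 136.5    0.83]
[3.525e+02 1.565e+02 4.905e+02 4.500e-01]
[318.62 151.38 131.     0.9 ]
w2 ((442.787109375, 235.4280548095703), (98.90131378173828, 171.5323944091797), 5.762632846832275) [[385.0, 315.79998779296875], [402.20001220703125, 145.10000610351562], [500.6000061035156, 155.10000610351562], [483.3999938964844, 325.70001220703125]]
[399.5  304.   111.     0.76]
[430.5  277.75  47.     0.74]
[4.4550e+02 2.4650e+02 2.2525e+03 7.0000e-01]
[447.19 209.81  53.5    0.76]
[444.   193.    54.     0.69]
[483.75 169.17 141.     0.79]
[4.530e+02 1.715e+02 6.380e+02 4.500e-01]
[414.   166.   136.5    0.82]
```

```bash
python3 - <<'E'
from brd import *
T1=np.load('pics/w1.npy');T2=np.load('pics/w2.npy')
for k,a,b in[('b',(314,283),(399.5,304)),('c',(318.6,151.4),(414,166)),('d',(384.9,153.8),(483.8,169.2))]:
    p,e=tri([ray('wrist',a,T1),ray('wrist',b,T2)]);print(k,p.round(4),np.round(e,4))
z=.028
P=np.array([plane('wrist',u,z,T1) for u in[(374,285),(314,283),(318.6,151.4),(384.9,153.8)]])
print(P.round(4),P.mean(0).round(4))
x=(P[0]+P[1]-P[2]-P[3])/2;y=(P[0]+P[3]-P[1]-P[2])/2;print(np.linalg.norm(x),np.linalg.norm(y),np.degrees([np.arctan2(x[1],x[0]),np.arctan2(-y[0],y[1])]))
E
```

```text
b [0.5944 0.1989 0.0266] [0.0002 0.0002]
c [0.493  0.1637 0.0244] [0.0002 0.0002]
d [0.4765 0.2111 0.0246] [0.0001 0.0001]
[[0.5773 0.2454 0.028 ]
 [0.5937 0.1987 0.028 ]
 [0.4928 0.1636 0.028 ]
 [0.4764 0.2105 0.028 ]] [0.5351 0.2046 0.028 ]
0.10674042782754059 0.049613129430508635 [19.11547822 19.28043782]
```

```bash
cat >> h.py <<'E'
def need(p,yaw):
    "shift mm, turn deg to TCP p, pointing down with yaw (deg)"
    T=tool();W=R.from_euler('xyz',[np.pi,0,np.radians(yaw)])
    print('need',(1000*(np.array(p)-T[:3,3])).round(1),np.degrees((W*R.from_matrix(T[:3,:3]).inv()).as_rotvec()).round(2))
E
python3 -c "
from h import *
need((.535,.2047,.211),19.2-180)"
```

```text
need [ -22.2   86.4 -128.4] [ 0.13 -0.34 -2.51]
```

```bash
python3 -m creep '[[[-7,29,-20,0,-0.1,-0.8],[-7,29,-20,0,-0.1,-0.8],[-7,28,-18,0.1,-0.1,-0.8],[0,0,0,0,0,0],[0,0,0,0,0,0]]]'; python3 -c "
from h import *
need((.535,.2047,.211),19.2-180)
for q in [(.535,.2047,.052)]: print(proj('wrist',q))
snap('wrist','w3')"
```

```text
time: 2.25
tool_pos: [0.5317, 0.2134, 0.283]
tool_rot: [-3.141, 0.006, -2.803]
contact_force: [-0.3, -0.3, 0.4]
opening: 0.0917
need [  3.3  -8.7 -72. ] [-0.05  0.33 -0.2 ]
[305.35836463 260.5064224 ]
```

View pics/w3.png

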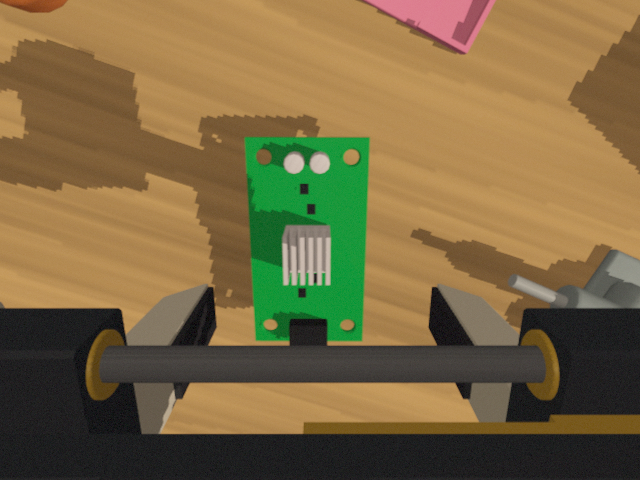

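The sink's top is centred at about (306,257) against a predicted (305,260), so the two agree. I descend and grip.

```bash
python3 -m creep '[[[3.3,-8.7,-15,0,0.3,-0.2],[0,0,-20,0,0,0],[0,0,-20,0,0,0],[0,0,-8,0,0,0],[0,0,0,0,0,0]]]'; python3 -c "
from h import *
need((.535,.2047,.211),19.2-180)"
```

```text
time: 2.72
tool_pos: [0.5355, 0.2054, 0.224]
tool_rot: [-3.141, 0.01, -2.804]
contact_force: [-1.7, 0.3, 0.3]
opening: 0.0918
need [ -0.5  -0.7 -13. ] [-0.19  0.56 -0.17]
```

```bash
python3 -m creep '[[[0,0,-7,-0.2,0.6,-0.2],[0,0,-6,0,0,0],[0,0,0,0,0,0]]]'; python3 -c "
from h import *
need((.535,.2047,.211),19.2-180)"
```

```text
time: 2.97
tool_pos: [0.5365, 0.2051, 0.2129]
tool_rot: [-3.141, 0.002, -2.808]
contact_force: [-0.1, 0.2, -0.6]
opening: 0.0919
need [-1.5 -0.4 -1.9] [-0.02  0.12  0.09]
```

Now close the gripper and lift.

```bash
python3 -m creep '[[[-1.5,-0.4,-1.5,0,0.1,0],[0,0,0,0,0,0],[0,0,0,0,0,0],[0,0,0,0,0,0],[0,0,0,0,0,0]]]' 1 20;  python3 -m creep '[[[0,0,0,0,0,0],[0,0,0,0,0,0],[0,0,0,0,0,0],[0,0,0,0,0,0],[0,0,0,0,0,0]]]'; python3 -c "
from h import *
need((.535,.2047,.211),19.2-180)"
```

```text
time: 3.38
tool_pos: [0.5355, 0.2047, 0.2133]
tool_rot: [-3.141, 0.004, -2.808]
contact_force: [-0.3, 0.5, 0.0]
opening: 0.0633
time: 3.8
tool_pos: [0.5357, 0.2049, 0.2139]
tool_rot: [-3.141, 0.005, -2.808]
contact_force: [-0.2, 0.3, 0.1]
opening: 0.0299
need [-0.7 -0.2 -2.9] [-0.07  0.27  0.08]
```

```bash
python3 -m creep '[[[0,0,0,0,0,0],[0,0,0,0,0,0],[0,0,0,0,0,0],[0,0,0,0,0,0]]]'; python3 -m creep '[[[0,0,15,0,0,0],[0,0,25,0,0,0],[0,0,30,0,0,0],[0,0,30,0,0,0],[0,0,0,0,0,0]]]'
```

```text
time: 4.13
tool_pos: [0.5357, 0.2049, 0.2139]
tool_rot: [-3.141, 0.005, -2.808]
contact_force: [0.0, 1.0, -0.5]
opening: 0.0259
time: 4.55
tool_pos: [0.5341, 0.2044, 0.3144]
tool_rot: [3.141, -0.004, -2.808]
contact_force: [2.2, 1.0, -0.6]
opening: 0.0257
```

```bash
python3 -m creep '[[[-3,-33,12,0,0.1,-2.7],[-3,-33,12,0,0,-2.7],[-3,-33,12,0,0,-2.7],[-3,-33,12,0,0,-2.7],[-3,-33,12,0,0,-2.7]]]'; python3 -m creep '[[[-3,-33,12,0,0,-2.7],[-3,-33,12,0,0,-2.7],[0,0,0,0,0,0],[0,0,0,0,0,0]]]'; python3 -c "
from h import *
snap('wrist','t1');need((.51,-.3,.4),180)"
```

```text
time: 4.97
tool_pos: [0.5167, 0.04, 0.3735]
tool_rot: [3.138, -0.008, -3.042]
contact_force: [0.8, 0.9, -0.6]
opening: 0.0259
time: 5.3
tool_pos: [0.5092, -0.0349, 0.399]
tool_rot: [3.14, -0.007, 3.133]
contact_force: [1.0, 0.7, -1.5]
opening: 0.0258
need [   0.7 -265.3    1. ] [-0.02 -0.36  0.43]
```

View pics/t1.png

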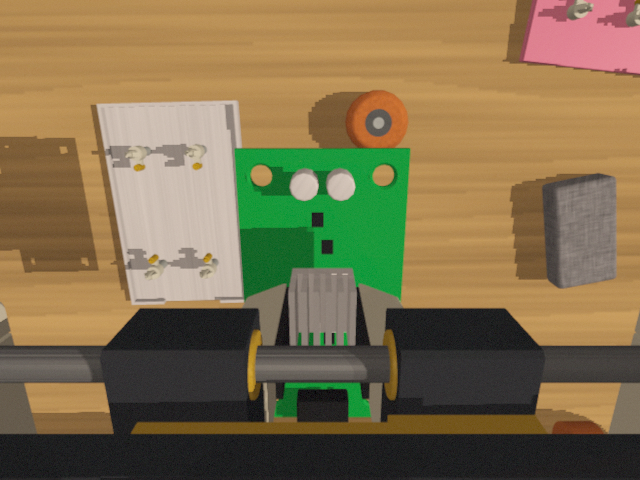

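The notch gap is at the bottom of the tray at about (193,300), so the notched end is world +x and no half turn is needed. Posts are at (138,157), (196,154), (154,268) and (208,266); the board sits squarely in the grip, with holes at (262,175) and (383,175). Now the view from the other side.

```bash
python3 -m creep '[[[0,-33,0,0,-0.3,0.3],[0,-33,0,0,0,0],[0,-33,0,0,0,0],[0,-33,0,0,0,0],[0,-33,0,0,0,0]]]'; python3 -m creep '[[[0,-33,0,0,0,0],[0,-33,0,0,0,0],[0,0,0,0,0,0],[0,0,0,0,0,0]]]'; python3 -c "
from h import *
im=snap('wrist','t2');need((.51,-.3,.4),180)
a=cv2.imread('pics/t1.png')[90:310,90:250];b=im[90:310,380:560]
c=np.hstack([cv2.resize(a,None,fx=2.35,fy=2.35,interpolation=2),cv2.resize(b,None,fx=2.35,fy=2.35,interpolation=2)]);cv2.imwrite('pics/cmp.png',c);print(c.shape)"
```

```text
time: 5.77
tool_pos: [0.5101, -0.194, 0.3955]
tool_rot: [3.135, -0.005, -3.124]
contact_force: [0.7, -0.5, -0.7]
opening: 0.0258
time: 6.1
tool_pos: [0.5115, -0.2641, 0.3907]
tool_rot: [3.132, -0.01, -3.121]
contact_force: [0.3, 0.9, -1.1]
opening: 0.0258
need [ -1.5 -36.1   9.5] [-0.5  -0.59 -1.2 ]
(517, 799, 3)
```

View pics/cmp.png

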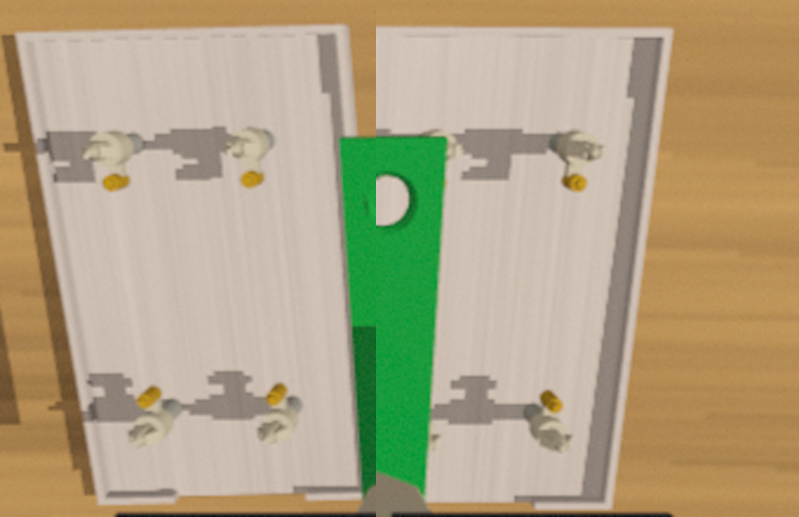

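Picture 5 shows two of the posts hidden behind the board. I shift farther for a clear view of all four, then triangulate the brass pins and the post tips.

```bash
python3 -m creep '[[[-1,-30,5,-0.5,-0.6,-0.6],[0,-30,5,0,0,-0.6],[0,0,0,0,0,0],[0,0,0,0,0,0]]]'; python3 - <<'E'
from h import *
im=snap('wrist','t3');need((.51,-.3,.4),180)
def pins(im):
    h=cv2.cvtColor(im,cv2.COLOR_BGR2HSV);m=cv2.inRange(h,(14,150,120),(30,255,255))
    n,l,s,c=cv2.connectedComponentsWithStats(m)
    return [(c[i].round(1).tolist(),s[i,4]) for i in range(1,n) if 12<s[i,4]<200 and c[i][1]<300]
for f in('t1','t2','t3'):
    print(f,pins(cv2.imread(f'pics/{f}.png')))
a=cv2.imread('pics/t1.png')[90:310,90:250];b=im[90:310,420:600]
c=np.hstack([cv2.resize(a,None,fx=2.35,fy=2.35,interpolation=2),cv2.resize(b,None,fx=2.35,fy=2.35,interpolation=2)]);cv2.imwrite('pics/cmp2.png',c)
E
```

```text
time: 6.48
tool_pos: [0.5131, -0.3183, 0.3986]
tool_rot: [3.137, -0.003, -3.132]
contact_force: [0.3, 1.2, -0.7]
opening: 0.0256
need [-3.1 18.1  1.4] [-0.22 -0.16 -0.56]
t1 [([406.2, 111.5], np.int32(13)), ([196.8, 165.6], np.int32(44)), ([138.6, 167.0], np.int32(52)), ([152.9, 258.8], np.int32(50)), ([207.1, 257.4], np.int32(47))]
t2 [([464.8, 167.3], np.int32(40)), ([454.2, 260.5], np.int32(47))]
t3 [([528.1, 160.1], np.int32(42)), ([469.4, 160.5], np.int32(40)), ([459.5, 253.1], np.int32(45)), ([513.9, 252.5], np.int32(48))]
```

View pics/cmp2.png

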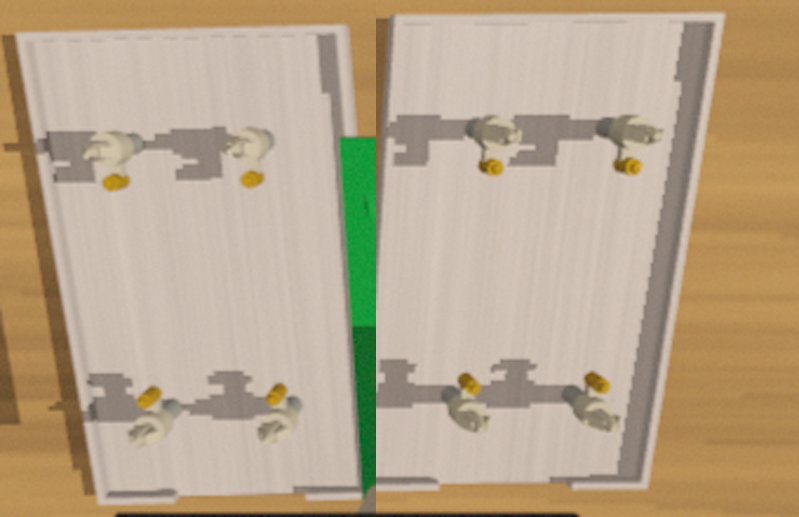

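```bash
python3 - <<'E'
from h import *
T1=np.load('pics/t1.npy');T3=np.load('pics/t3.npy')
A=dict(a=(207.1,257.4),b=(152.9,258.8),c=(138.6,167),d=(196.8,165.6))
B=dict(a=(513.9,252.5),b=(459.5,253.1),c=(469.4,160.5),d=(528.1,160.1))
def fit(P,dx):
    x=(P['a']+P['b']-P['c']-P['d'])/2;y=(P['a']+P['d']-P['b']-P['c'])/2
    print('ctr',(sum(P.values())/4).round(4),'lx,ly',np.linalg.norm(x).round(4),np.linalg.norm(y).round(4),'yaw',np.degrees([np.arctan2(x[1],x[0]),np.arctan2(-y[0],y[1])]).round(2))
P={}
for k in A:
    P[k],e=tri([ray('wrist',A[k],T1),ray('wrist',B[k],T3)]);print('pin',k,P[k].round(4),np.round(e,4))
fit(P,84)
c1=lambda X,Y:(X/2.35+90,Y/2.35+90); c3=lambda X,Y:((X-376)/2.35+420,Y/2.35+90)
A=dict(a=c1(262,436),b=c1(133,438),c=c1(88,148),d=c1(230,144));B=dict(a=c3(616,425),b=c3(486,425),c=c3(520,134),d=c3(660,133))
Q={}
for k in A:
    Q[k],e=tri([ray('wrist',A[k],T1),ray('wrist',B[k],T3)]);print('tip',k,Q[k].round(4),np.round(e,4))
fit(Q,108)
# tray rim corners t1 (rim 10 mm)
for n,u in dict(TL=c1(18,34),TR=c1(347,27),BL=c1(100,502)).items(): print(n,plane('wrist',u,.01,T1).round(4))
for n,u in dict(TL=c3(395,15),TR=c3(723,14),BR=c3(645,488)).items(): print(n,plane('wrist',u,.01,T3).round(4))
# board in hand
from brd import holes
for f in('t1','t2','t3'):
    r,b,o=holes(cv2.imread(f'pics/{f}.png'));print(f,[np.round(x,2).tolist() for x in o if x[2]>200 and x[1]<220])
E
```

```text
pin a [ 0.5557 -0.1402  0.0249] [0. 0.]
pin b [ 0.5567 -0.1901  0.0249] [0. 0.]
pin c [ 0.4726 -0.1911  0.0259] [0. 0.]
pin d [ 0.4718 -0.1411  0.0262] [0. 0.]
ctr [ 0.5142 -0.1656  0.0255] lx,ly 0.084 0.05 yaw [0.65 1.  ]
tip a [ 0.5655 -0.1407  0.045 ] [0.0002 0.0002]
tip b [ 0.566  -0.1891  0.0447] [0.0002 0.0002]
tip c [ 0.4593 -0.1899  0.0453] [0.0003 0.0003]
tip d [ 0.4585 -0.1417  0.0442] [0.0004 0.0004]
ctr [ 0.5123 -0.1653  0.0448] lx,ly 0.1068 0.0483 yaw [0.49 0.76]
TL [ 0.4211 -0.2258  0.01  ]
TR [ 0.4197 -0.1057  0.01  ]
BL [ 0.609  -0.2229  0.01  ]
TL [ 0.4207 -0.2269  0.01  ]
TR [ 0.4192 -0.1077  0.01  ]
BR [ 0.6081 -0.1052  0.01  ]
t1 [[340.36, 184.06, 821.0, 0.88], [303.84, 184.15, 825.0, 0.88], [261.0, 175.0, 412.0, 0.88], [383.0, 175.0, 403.5, 0.86]]
t2 [[340.36, 184.06, 821.0, 0.88], [303.84, 184.15, 825.0, 0.88], [261.0, 175.0, 411.0, 0.88], [383.12, 174.88, 416.0, 0.87]]
t3 [[340.36, 184.06, 820.0, 0.88], [303.64, 184.06, 824.0, 0.88], [261.0, 175.12, 404.5, 0.87], [383.0, 175.0, 401.0, 0.86]]
```

The pins triangulate to an 84.0 x 50.0 mm rectangle, exactly as given. That puts the tray centre at (0.514, -0.1655) with yaw 0.8°, the pins' visible mid-height at 25 mm and the tips at about 45 mm. The held board is centred within 1 mm, so I move over the tray.

```bash
python3 -m creep '[[[0,30,-25,0,0,0],[0,30,-25,0,0,0],[0,30,-25,0,0,0],[0,30,-25,0,0,0],[0,25,-25,0,0,0]]]'; python3 -m creep '[[[0,0,0,0,0,0],[0,0,0,0,0,0]]]'; python3 -c "
from h import *
need((.515,-.1655,.265),180.8)"
```

```text
time: 6.95
tool_pos: [0.5129, -0.1649, 0.2753]
tool_rot: [-3.137, 0.01, -3.13]
contact_force: [0.6, 0.5, -1.1]
opening: 0.0254
time: 7.12
tool_pos: [0.5107, -0.1557, 0.2702]
tool_rot: [3.139, -0.001, -3.121]
contact_force: [1.4, -0.8, -0.5]
opening: 0.0255
need [ 4.3 -9.8 -5.2] [-0.13 -0.08 -0.37]
```

```bash
python3 -m creep '[[[4.3,-9.8,-5,-0.1,0,-0.4],[0,0,0,0,0,0],[0,0,0,0,0,0]]]'; python3 -c "
from h import *
need((.515,-.1655,.265),180.8)"
```

```text
time: 7.37
tool_pos: [0.5159, -0.1644, 0.2664]
tool_rot: [-3.141, 0.0, -3.125]
contact_force: [0.5, 0.4, -1.1]
opening: 0.0257
need [-0.9 -1.1 -1.4] [ 0.02  0.01 -0.17]
```

```bash
python3 -m creep '[[[-0.9,-1.1,-10,0,0,-0.2],[0,0,-9,0,0,0],[0,0,0,0,0,0],[0,0,0,0,0,0]]]'; python3 -c "
from h import *
need((.515,-.1655,.245),180.8)
im=snap('wrist','p1');s=viewer.read_camera('side')
c=np.hstack([cv2.resize(im[100:300,200:440],None,fx=2,fy=2),cv2.resize(s[220:340,330:470],(320,400),interpolation=2)]);cv2.imwrite('pics/p1c.png',c)"
```

```text
time: 7.7
tool_pos: [0.5153, -0.1682, 0.2472]
tool_rot: [-3.139, 0.004, -3.132]
contact_force: [-0.7, -0.5, -0.2]
opening: 0.026
need [-0.3  2.7 -2.2] [0.14 0.25 0.26]
```

View pics/p1c.png

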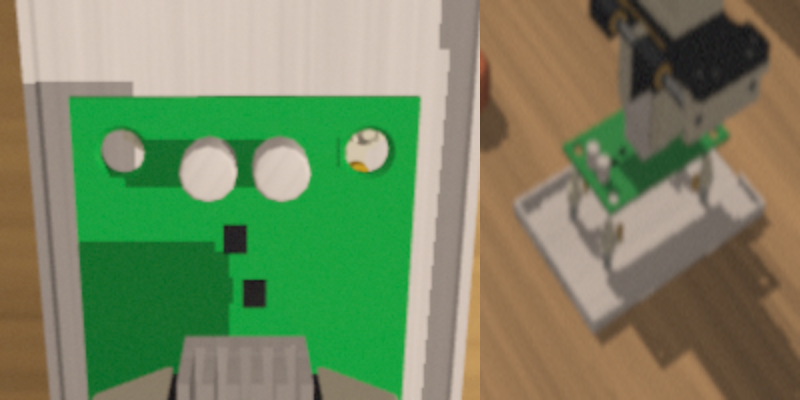

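Picture 7 shows post d's tip in its hole at crop (368,138), against a hole centre at (367,151). Post c's tip is hidden, which fits the 2.7 mm of y drift that the pose reports. I correct and recheck.

```bash
python3 -m creep '[[[-0.3,2.7,1,0.1,0.2,0.2],[0,0,0,0,0,0],[0,0,0,0,0,0],[0,0,0,0,0,0]]]'; python3 -c "
from h import *
need((.515,-.1655,.245),180.8)
im=snap('wrist','p2')
cv2.imwrite('pics/p2c.png',np.hstack([cv2.resize(im[150:200,u:u+60],None,fx=5,fy=5,interpolation=2) for u in(232,352)]))"
```

```text
time: 8.13
tool_pos: [0.5151, -0.1652, 0.2492]
tool_rot: [-3.141, 0.001, -3.128]
contact_force: [-0.6, -0.1, -0.6]
opening: 0.0257
need [-0.1 -0.3 -4.2] [0.06 0.09 0.03]
```

View pics/p2c.png

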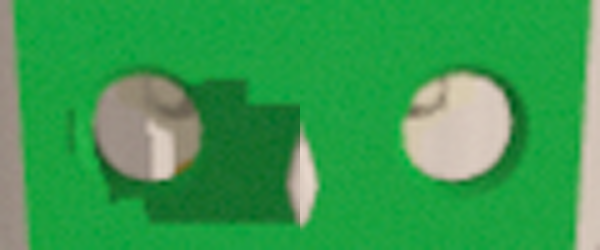

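Both tips now show symmetrically in their holes: (+23,-30) px on the left and (-30,-30) px on the right. That matches pure parallax to within about 0.3 mm. I lower the board.

```bash
python3 -m creep '[[[0,0,-4,0,0,0],[0,-0.2,-4,0,0,0],[0,0,-4,0,0,0]]]';python3 -m creep '[[[0,0,-1,0,0,0],[0,0,0,0,0,0]]]'; python3 -c "
from h import *
need((.515,-.1655,.230),180.8)"
```

```text
time: 8.43
tool_pos: [0.5155, -0.1654, 0.2374]
tool_rot: [-3.139, 0.004, -3.128]
contact_force: [-0.2, 1.2, -0.3]
opening: 0.0256
time: 8.6
tool_pos: [0.5151, -0.1653, 0.2349]
tool_rot: [-3.14, 0.002, -3.128]
contact_force: [-0.3, 0.2, -1.4]
opening: 0.0261
need [-0.1 -0.2 -4.9] [0.06 0.1  0.02]
```

```bash
for i in 1 2 3; do python3 -m creep '[[[0,0,-1,0,0,0],[0,0,-1,0,0,0],[0,0,-1,0,0,0]]]' | egrep 'pos|force'; done; python3 -c "
from h import *
need((.515,-.1655,.230),180.8)"
```

```text
tool_pos: [0.5151, -0.1653, 0.2314]
contact_force: [-0.8, -0.2, -1.4]
tool_pos: [0.5152, -0.1654, 0.2282]
contact_force: [-0.3, 0.3, -0.6]
tool_pos: [0.5153, -0.1656, 0.2255]
contact_force: [-2.2, -0.0, 8.2]
need [-0.3  0.1  4.5] [0.11 0.13 0.01]
```

Contact shows as 8 N at TCP z 0.2255. I release slowly and retract up.

```bash
python3 -m creep '[[[0,0,0,0,0,0],[0,0,0,0,0,0],[0,0,0,0,0,0],[0,0,0,0,0,0],[0,0,0,0,0,0]]]' -0.3; python3 -m creep '[[[0,0,3,0,0,0],[0,0,10,0,0,0],[0,0,20,0,0,0],[0,0,20,0,0,0],[0,0,0,0,0,0]]]'; python3 -c "
from h import *
im=snap('wrist','r1');need((.515,-.1655,.24),180.8)"
```

```text
time: 9.77
tool_pos: [0.5155, -0.1656, 0.2257]
tool_rot: [-3.139, 0.003, -3.128]
contact_force: [-0.7, -0.2, -0.5]
opening: 0.0545
time: 10.18
tool_pos: [0.5151, -0.1654, 0.2816]
tool_rot: [-3.141, 0.001, -3.128]
contact_force: [1.4, 0.0, 0.6]
opening: 0.0596
need [  0.2  -0.3 -40.1] [ 0.   -0.03  0.02]
```

View pics/r1.png

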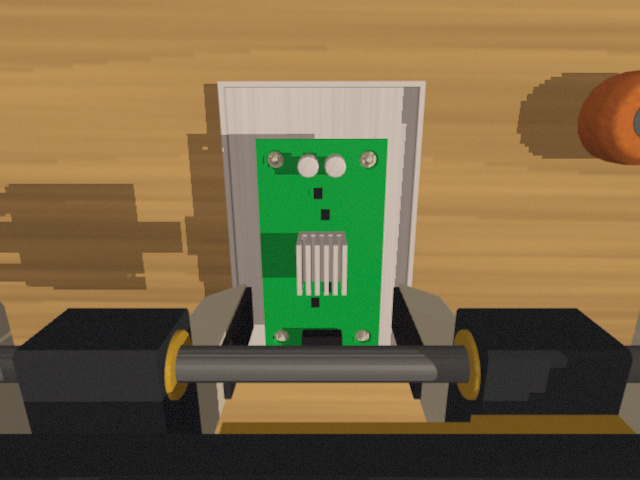

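Picture 9 shows all four posts standing in their holes at (275,160), (368,160), (281,336) and (362,336), with the board about level. I shut the fingers and press corner a first.

```bash
python3 -m creep '[[[17,12,0,0,0,0],[17,12,0,0,0,0],[0,0,0,0,0,0],[0,0,0,0,0,0],[0,0,0,0,0,0]]]' 1 20;python3 -m creep '[[[0,0,0,0,0,0],[0,0,-10,0,0,0],[0,0,-20,0,0,0],[0,0,-12,0,0,0],[0,0,0,0,0,0]]]'; python3 -c "
from h import *
need((.5489,-.142,.222),180.8)"
```

```text
time: 10.65
tool_pos: [0.5485, -0.1405, 0.2792]
tool_rot: [3.141, -0.003, -3.129]
contact_force: [-0.2, -0.0, -0.4]
opening: 0.0308
time: 11.07
tool_pos: [0.546, -0.142, 0.2338]
tool_rot: [3.141, -0.004, -3.131]
contact_force: [-1.5, 0.5, 0.0]
opening: 0.0012
need [  2.9  -0.  -11.8] [-0.03 -0.24  0.19]
```

```bash
python3 -m creep '[[[2.9,0,-4,0,-0.2,0.2],[0,0,-4,0,0,0],[0,0,0,0,0,0],[0,0,0,0,0,0]]]'; python3 -c "
from h import *
need((.5489,-.142,.222),180.8)"
for i in 1 2 3; do python3 -m creep '[[[0,0,-0.6,0,0,0],[0,0,-0.6,0,0,0],[0,0,-0.6,0,0,0]]]' | egrep 'pos|force'; done
```

```text
time: 11.4
tool_pos: [0.5485, -0.1429, 0.2245]
tool_rot: [3.14, -0.002, -3.129]
contact_force: [-0.4, -0.4, -0.2]
opening: 0.0004
need [ 0.4  0.9 -2.5] [-0.06 -0.12  0.06]
tool_pos: [0.5488, -0.143, 0.2238]
contact_force: [0.2, -0.1, -0.4]
tool_pos: [0.549, -0.143, 0.2226]
contact_force: [0.1, -0.0, 0.4]
tool_pos: [0.5491, -0.143, 0.2208]
contact_force: [-0.3, 0.7, 0.1]
```

```bash
python3 -m creep '[[[0,0.8,-0.8,0,0,0],[0,0,-0.8,0,0,0],[0,0,-0.8,0,0,0]]]' | egrep 'pos|force';for i in 1 2 3 4; do python3 -m creep '[[[0,0,-0.6,0,0,0],[0,0,-0.6,0,0,0]]]' | egrep 'pos|force'; done
```

```text
tool_pos: [0.549, -0.1421, 0.2181]
contact_force: [0.1, -0.3, -1.2]
tool_pos: [0.5491, -0.1421, 0.2173]
contact_force: [-1.7, 1.2, 5.5]
tool_pos: [0.5491, -0.142, 0.2171]
contact_force: [-1.2, 0.8, 7.0]
tool_pos: [0.5491, -0.142, 0.2171]
contact_force: [-1.6, 1.1, 6.3]
tool_pos: [0.549, -0.142, 0.2171]
contact_force: [-2.7, 0.4, 6.5]
```

Each row works like a force step of about 10 N per mm, so I raise it gradually.

```bash
for i in 1 2; do python3 -m creep '[[[0,0,-0.8,0,0,0]]]' | egrep 'pos|force'; done;  for i in 1 2; do python3 -m creep '[[[0,0,-1,0,0,0]]]' | egrep 'pos|force'; done
```

```text
tool_pos: [0.5489, -0.1419, 0.217]
contact_force: [-1.0, 1.3, 7.6]
tool_pos: [0.5489, -0.1419, 0.2169]
contact_force: [-2.7, 0.8, 6.6]
tool_pos: [0.5489, -0.1419, 0.2166]
contact_force: [-3.2, 1.4, 8.7]
tool_pos: [0.5488, -0.1418, 0.2165]
contact_force: [-2.2, 0.3, 8.6]
```

```bash
for i in 1 2 3 4 5; do python3 -m creep '[[[0,0,-1.3,0,0,0]]]' | egrep 'pos|force'; done
```

```text
tool_pos: [0.5488, -0.1418, 0.2161]
contact_force: [-3.6, 1.0, 9.5]
tool_pos: [0.5487, -0.1417, 0.2158]
contact_force: [-1.9, 0.9, 5.1]
tool_pos: [0.5487, -0.1416, 0.2151]
contact_force: [-0.6, 0.4, 4.8]
tool_pos: [0.5486, -0.1416, 0.2142]
contact_force: [-0.6, -0.4, 0.9]
tool_pos: [0.5486, -0.1416, 0.2131]
contact_force: [-2.3, 0.6, 9.8]
```

```bash
for i in 1 2 3 4; do python3 -m creep '[[[0,0,-1,0,0,0]]]' | egrep 'pos|force'; done;  for i in 1 2 3; do python3 -m creep '[[[0,0,-1.4,0,0,0]]]' | egrep 'pos|force'; done
```

```text
tool_pos: [0.5487, -0.1417, 0.2127]
contact_force: [-4.0, 1.7, 14.6]
tool_pos: [0.5487, -0.1417, 0.2126]
contact_force: [-4.7, 2.5, 14.9]
tool_pos: [0.5486, -0.1417, 0.2127]
contact_force: [-4.4, 1.7, 13.8]
tool_pos: [0.5486, -0.1416, 0.2127]
contact_force: [-3.7, 0.5, 12.5]
tool_pos: [0.5485, -0.1416, 0.2125]
contact_force: [-5.4, 1.5, 16.8]
tool_pos: [0.5485, -0.1415, 0.2125]
contact_force: [-6.2, 3.2, 16.5]
tool_pos: [0.5484, -0.1415, 0.2125]
contact_force: [-5.5, 2.0, 16.7]
```

Corner a clicked: the force fell to 1 N at z 0.2142, then rose against a rigid stop at 0.2125. That puts the seat near 31.5 mm, consistent with the tips at 45 mm. Next is corner b.

```bash
python3 -m creep '[[[0,0,5,0,0,0],[0,0,5,0,0,0],[0.5,-23,0,0,0,0],[0.5,-23,0,0,0,0],[0,0,0,0,0,0]]]'; python3 -m creep '[[[0,0,0,0,0,0],[0,0,0,0,0,0]]]' >/dev/null; python3 -c "
from h import *
need((.5495,-.188,.2185),180.8)"
```

```text
time: 14.82
tool_pos: [0.5499, -0.1878, 0.2232]
tool_rot: [-3.136, 0.01, -3.124]
contact_force: [0.8, 0.2, -0.0]
opening: 0.0005
need [-0.3  0.3 -4.2] [ 0.27  0.55 -0.11]
```

```bash
python3 -m creep '[[[-0.3,0.3,-1.5,0.3,0.5,-0.1],[0,0,-1.2,0,0,0],[0,0,-0.8,0,0,0],[0,0,-0.8,0,0,0]]]'| egrep 'pos|rot|force'; for i in 1 2 3 4; do python3 -m creep '[[[0,0,-0.8,0,0,0]]]' | egrep 'pos|force'; done;  for i in 1 2 3; do python3 -m creep '[[[0,0,-1,0,0,0]]]' | egrep 'pos|force'; done
```

```text
tool_pos: [0.5495, -0.186, 0.218]
tool_rot: [3.14, -0.001, -3.125]
contact_force: [-1.6, -0.7, 5.0]
tool_pos: [0.5496, -0.1859, 0.2175]
contact_force: [-1.4, -1.1, 6.3]
tool_pos: [0.5496, -0.1858, 0.2172]
contact_force: [-2.3, -1.2, 6.1]
tool_pos: [0.5496, -0.1858, 0.2169]
contact_force: [-1.9, -0.9, 6.8]
tool_pos: [0.5496, -0.1858, 0.2167]
contact_force: [-1.8, -1.5, 6.5]
tool_pos: [0.5495, -0.1857, 0.2163]
contact_force: [-1.5, -0.8, 3.7]
tool_pos: [0.5495, -0.1856, 0.2156]
contact_force: [-1.3, -0.5, 1.9]
tool_pos: [0.5494, -0.1856, 0.2147]
contact_force: [-1.0, -1.5, 3.2]
```

```bash
for i in 1 2 3 4 5; do python3 -m creep '[[[0,0,-0.8,0,0,0]]]' | egrep 'pos|force'; done;  for i in 1 2 ; do python3 -m creep '[[[0,0,-1.3,0,0,0]]]' | egrep 'pos|force'; done
```

```text
tool_pos: [0.5494, -0.1855, 0.2138]
contact_force: [0.4, -0.3, 0.0]
tool_pos: [0.5495, -0.1854, 0.2127]
contact_force: [0.2, -1.4, 4.0]
tool_pos: [0.5496, -0.1853, 0.2123]
contact_force: [-4.2, -0.8, 12.5]
tool_pos: [0.5496, -0.1854, 0.2122]
contact_force: [-3.9, 0.6, 12.8]
tool_pos: [0.5495, -0.1853, 0.2123]
contact_force: [-3.8, -0.1, 10.9]
tool_pos: [0.5495, -0.1853, 0.2121]
contact_force: [-5.6, -0.1, 14.5]
tool_pos: [0.5495, -0.1852, 0.2121]
contact_force: [-5.8, 1.1, 14.5]
```

Corner b clicked the same way and is rigid at 0.2121. I go over the heat sink to corner c.

```bash
python3 -m creep '[[[0,0,15,0,0,0],[0,0,20,0,0,0],[0,0,10,0,0,0],[-30,-1,0,0,0,0],[-35,-1,0,0,0,0]]]' >/dev/null; python3 -m creep '[[[0,0,0,0,0,0],[0,0,0,0,0,0],[0,0,0,0,0,0]]]'; python3 -c "
from h import *
need((.4795,-.189,.2225),180.8)"
```

```text
time: 17.15
tool_pos: [0.4821, -0.1852, 0.2566]
tool_rot: [-3.141, 0.0, -3.121]
contact_force: [0.4, 0.4, 0.4]
opening: 0.0005
need [ -2.6  -3.8 -34.1] [ 0.01  0.01 -0.38]
```

```bash
python3 -m creep '[[[-2.6,-3.8,-8,0,0,-0.4],[0,0,-15,0,0,0],[0,0,-8,0,0,0],[0,0,0,0,0,0],[0,0,0,0,0,0]]]'; python3 -c "
from h import *
need((.4795,-.189,.2225),180.8)"
```

```text
time: 17.57
tool_pos: [0.4822, -0.1901, 0.2225]
tool_rot: [-3.14, 0.002, -3.128]
contact_force: [0.4, 0.3, -0.0]
opening: 0.0008
need [-2.7  1.1  0. ] [0.06 0.14 0.03]
```

```bash
python3 -m creep '[[[-2.5,1,-1,0,0.1,0],[0,0,-0.8,0,0,0],[0,0,-0.8,0,0,0],[0,0,-0.8,0,0,0]]]'| egrep 'pos|rot|force'; for i in 1 2 3 4 5; do python3 -m creep '[[[0,0,-0.8,0,0,0]]]' | egrep 'pos|force'; done;  for i in 1 2 3; do python3 -m creep '[[[0,0,-1,0,0,0]]]' | egrep 'pos|force'; done
```

```text
tool_pos: [0.4803, -0.1891, 0.2192]
tool_rot: [-3.14, 0.001, -3.128]
contact_force: [0.2, 0.2, 1.4]
tool_pos: [0.4804, -0.1892, 0.2187]
contact_force: [-0.7, -0.6, 0.3]
tool_pos: [0.4804, -0.1892, 0.218]
contact_force: [-0.5, 0.9, -0.6]
tool_pos: [0.4805, -0.1892, 0.2174]
contact_force: [-0.9, 0.2, 0.4]
tool_pos: [0.4805, -0.1892, 0.2168]
contact_force: [-1.1, -1.0, 4.6]
tool_pos: [0.4805, -0.1893, 0.2163]
contact_force: [-1.8, 1.0, 6.3]
tool_pos: [0.4805, -0.1893, 0.2159]
contact_force: [-3.2, 0.3, 7.6]
tool_pos: [0.4804, -0.1893, 0.2155]
contact_force: [-2.4, 1.1, 9.9]
tool_pos: [0.4804, -0.1893, 0.2153]
contact_force: [-3.7, 0.9, 10.4]
```

```bash
for i in 1 2 3 4 5 6 7; do python3 -m creep '[[[0,0,-1.1,0,0,0]]]' | egrep 'pos|force'; done
```

```text
tool_pos: [0.4803, -0.1893, 0.2152]
contact_force: [-3.4, 0.9, 11.6]
tool_pos: [0.4802, -0.1893, 0.2151]
contact_force: [-2.8, 1.9, 11.5]
tool_pos: [0.4802, -0.1892, 0.215]
contact_force: [-4.2, 2.1, 12.1]
tool_pos: [0.4801, -0.1892, 0.215]
contact_force: [-3.4, 1.6, 12.2]
tool_pos: [0.48, -0.1891, 0.215]
contact_force: [-3.8, 2.0, 13.5]
tool_pos: [0.48, -0.1891, 0.215]
contact_force: [-4.2, 1.5, 12.0]
tool_pos: [0.4799, -0.189, 0.215]
contact_force: [-3.4, 1.3, 11.8]
```

```bash
for i in 1 2 3 ; do python3 -m creep '[[[0,0,-1.5,0,0,0]]]' | egrep 'pos|force'; done
```

```text
tool_pos: [0.4798, -0.1889, 0.2147]
contact_force: [-3.3, 2.4, 13.2]
tool_pos: [0.4797, -0.1889, 0.2142]
contact_force: [-2.8, 1.2, 7.9]
tool_pos: [0.4796, -0.1888, 0.2136]
contact_force: [-3.6, 1.4, 11.9]
```

```bash
for i in 1 2 3 4; do python3 -m creep '[[[0,0,-1.1,0,0,0]]]' | egrep 'pos|force'; done; for i in 1 2 ; do python3 -m creep '[[[0,0,-1.5,0,0,0]]]' | egrep 'pos|force'; done
```

```text
tool_pos: [0.4794, -0.1886, 0.2133]
contact_force: [-1.5, 1.3, 4.1]
tool_pos: [0.4794, -0.1886, 0.2127]
contact_force: [-1.0, 0.3, 6.2]
tool_pos: [0.4793, -0.1886, 0.212]
contact_force: [0.4, 0.2, 0.3]
tool_pos: [0.4794, -0.1886, 0.2109]
contact_force: [-0.5, -0.2, 1.7]
tool_pos: [0.4795, -0.1886, 0.2103]
contact_force: [-6.8, 3.9, 28.1]
tool_pos: [0.4794, -0.1885, 0.2103]
contact_force: [-7.9, 3.0, 24.4]
```

Corner c clicked, but the stop peaked at 28 N, so I keep d's steps smaller after the click.

```bash
python3 -m creep '[[[0,0,5,0,0,0],[0,0,6,0,0,0],[-0.3,22,0,0,0,0],[-0.3,22,0,0,0,0],[0,0,0,0,0,0]]]'; python3 -m creep '[[[0,0,0,0,0,0],[0,0,0,0,0,0]]]' >/dev/null; python3 -c "
from h import *
need((.479,-.143,.2185),180.8)"
```

```text
time: 20.32
tool_pos: [0.4791, -0.1446, 0.2227]
tool_rot: [-3.132, 0.012, -3.129]
contact_force: [-0.1, 0.6, -0.7]
opening: 0.0001
need [-0.4  1.4 -4.3] [ 0.57  0.7  -0.05]
```

```bash
python3 -m creep '[[[-0.4,1.4,-1,0.5,0.7,0],[0,0,-0.8,0,0,0],[0,0,-0.8,0,0,0],[0,0,-0.8,0,0,0]]]'| egrep 'pos|rot|force'; for i in 1 2 3 4 5; do python3 -m creep '[[[0,0,-0.8,0,0,0]]]' | egrep 'pos|force'; done;  for i in 1 2 3; do python3 -m creep '[[[0,0,-1,0,0,0]]]' | egrep 'pos|force'; done
```

```text
tool_pos: [0.4793, -0.1452, 0.2189]
tool_rot: [-3.141, -0.001, -3.129]
contact_force: [0.5, 0.8, -0.4]
tool_pos: [0.4793, -0.1456, 0.2179]
contact_force: [0.6, -1.0, -0.2]
tool_pos: [0.4792, -0.1458, 0.2169]
contact_force: [-0.2, -0.6, -0.4]
tool_pos: [0.4792, -0.146, 0.216]
contact_force: [-0.2, -0.6, 0.2]
tool_pos: [0.4792, -0.1461, 0.2151]
contact_force: [0.7, -0.4, 0.0]
tool_pos: [0.4792, -0.1461, 0.2141]
contact_force: [-0.4, 0.7, -0.8]
tool_pos: [0.4792, -0.1461, 0.2131]
contact_force: [-0.4, -0.2, -1.5]
tool_pos: [0.4792, -0.1461, 0.212]
contact_force: [0.4, 0.2, 0.7]
tool_pos: [0.4792, -0.1461, 0.2109]
contact_force: [-0.4, 1.1, 1.6]
```

```bash
for i in 1 2 3 4; do python3 -m creep '[[[0,0,-0.6,0,0,0]]]' | egrep 'pos|force'; done; for i in 1 2 3 ; do python3 -m creep '[[[0,0,-1.2,0,0,0]]]' | egrep 'pos|force'; done
```

```text
tool_pos: [0.4792, -0.146, 0.2106]
contact_force: [-2.7, 2.2, 12.1]
tool_pos: [0.4792, -0.146, 0.2107]
contact_force: [-3.1, 0.6, 10.1]
tool_pos: [0.4792, -0.146, 0.2107]
contact_force: [-2.8, 0.9, 6.8]
tool_pos: [0.4791, -0.146, 0.2107]
contact_force: [-1.9, 0.7, 7.0]
tool_pos: [0.4791, -0.1459, 0.2105]
contact_force: [-3.7, 1.3, 17.2]
tool_pos: [0.479, -0.1459, 0.2106]
contact_force: [-4.4, 1.7, 16.1]
tool_pos: [0.4789, -0.1458, 0.2106]
contact_force: [-3.6, 0.7, 13.1]
```

d is already rigid at 0.2106, about the same as c, and c's press showed two force drops, so the pair clicked together. I recheck a and b, which stopped at 0.212 while the far end was still high.

```bash
python3 -m creep '[[[0,0,15,0,0,0],[0,0,20,0,0,0],[0,0,10,0,0,0],[33,1.5,0,0,0,0],[35,1.5,0,0,0,0]]]' >/dev/null; python3 -m creep '[[[0,0,0,0,0,0],[0,0,0,0,0,0],[0,0,0,0,0,0]]]'; python3 -c "
from h import *
need((.549,-.142,.2175),180.8)"
```

```text
time: 22.73
tool_pos: [0.5478, -0.1418, 0.2582]
tool_rot: [-3.14, -0.0, -3.129]
contact_force: [0.2, 0.2, -0.3]
opening: 0.0003
need [  1.2  -0.2 -40.7] [ 0.1  -0.02  0.07]
```

```bash
python3 -m creep '[[[1.2,-0.2,-12,0,0,0],[0,0,-15,0,0,0],[0,0,-11,0,0,0],[0,0,0,0,0,0],[0,0,0,0,0,0]]]' | egrep 'pos|rot|force'; python3 -m creep '[[[0,0,-0.8,0,0,0],[0,0,-0.8,0,0,0],[0,0,-0.8,0,0,0],[0,0,-0.8,0,0,0]]]'| egrep 'pos|rot|force'; for i in 1 2 3 4 5; do python3 -m creep '[[[0,0,-0.7,0,0,0]]]' | egrep 'pos|force'; done
```

```text
tool_pos: [0.5453, -0.1419, 0.2188]
tool_rot: [-3.141, -0.004, -3.13]
contact_force: [-0.6, -0.7, 0.3]
tool_pos: [0.5446, -0.1423, 0.2173]
tool_rot: [-3.14, -0.003, -3.13]
contact_force: [0.1, 0.4, -0.0]
tool_pos: [0.5447, -0.1423, 0.217]
contact_force: [0.5, 0.3, 0.3]
tool_pos: [0.5448, -0.1424, 0.2165]
contact_force: [0.8, 0.4, 0.2]
tool_pos: [0.5448, -0.1424, 0.216]
contact_force: [-0.1, 0.3, -0.5]
tool_pos: [0.5449, -0.1424, 0.2153]
contact_force: [0.1, -0.0, 0.1]
tool_pos: [0.5449, -0.1424, 0.2146]
contact_force: [0.2, 0.6, 0.5]
```

```bash
python3 -m creep '[[[3,0,-0.7,0,0,0],[0,0,-0.7,0,0,0],[0,0,-0.7,0,0,0]]]'| egrep 'pos|force'; for i in 1 2 3 ; do python3 -m creep '[[[0,0,-0.7,0,0,0]]]' | egrep 'pos|force'; done; for i in 1 2 3 ; do python3 -m creep '[[[0,0,-1.2,0,0,0]]]' | egrep 'pos|force'; done
```

```text
tool_pos: [0.5483, -0.1423, 0.2122]
contact_force: [1.0, -0.1, 0.2]
tool_pos: [0.5484, -0.1423, 0.2114]
contact_force: [-0.4, 1.4, -1.1]
tool_pos: [0.5484, -0.1424, 0.2107]
contact_force: [-1.0, 0.4, 9.2]
tool_pos: [0.5484, -0.1423, 0.2106]
contact_force: [-4.2, 0.3, 11.8]
tool_pos: [0.5484, -0.1423, 0.2106]
contact_force: [-4.0, 1.5, 13.9]
tool_pos: [0.5483, -0.1423, 0.2106]
contact_force: [-3.6, 0.9, 9.8]
tool_pos: [0.5483, -0.1422, 0.2107]
contact_force: [-3.2, 1.0, 9.7]
```

a is rigid at 0.2106, the same plane as c and d. Next b.

```bash
python3 -m creep '[[[0,0,4,0,0,0],[0,0,3,0,0,0],[0.5,-23,0,0,0,0],[0.5,-23,0,0,0,0],[0,0,0,0,0,0]]]'|egrep 'pos'; python3 -m creep '[[[0,0,-0.8,0,0,0],[0,0,-0.8,0.3,0.5,0],[0,0,-0.8,0,0,0],[0,0,-0.8,0,0,0]]]'| egrep 'pos|rot|force'; for i in 1 2 3 4; do python3 -m creep '[[[0,0,-0.7,0,0,0],[0,0,-0.7,0,0,0]]]' | egrep 'pos|force'; done
```

```text
tool_pos: [0.5495, -0.1883, 0.2194]
tool_pos: [0.5492, -0.1877, 0.2157]
tool_rot: [3.138, -0.008, -3.128]
contact_force: [-0.1, -0.3, -0.4]
tool_pos: [0.5493, -0.1864, 0.2139]
contact_force: [-0.3, -0.5, 2.0]
tool_pos: [0.5493, -0.1856, 0.2122]
contact_force: [0.2, 0.5, -0.1]
tool_pos: [0.5493, -0.1853, 0.2107]
contact_force: [-0.9, -0.3, 5.7]
tool_pos: [0.5493, -0.1853, 0.2107]
contact_force: [-3.4, 0.6, 6.4]
```

```bash
for i in 1 2 ; do python3 -m creep '[[[0,0,-1.2,0,0,0]]]' | egrep 'pos|force'; done;  python3 -m creep '[[[0,0,15,0,0,0],[0,0,35,0,0,0],[-10,10,35,0,0,0],[-20,10,35,0,0,0],[-10,0,0,0,0,0]]]' ; python3 -m creep '[[[0,0,0,0,0,0],[0,0,0,0,0,0],[0,0,0,0,0,0]]]'; python3 - <<'E'
from brd import *
im=snap('wrist','f1');s=viewer.read_camera('side')
c=np.hstack([im,cv2.resize(s[220:340,340:460],None,fx=4,fy=4,interpolation=2)]);cv2.imwrite('pics/f1c.png',cv2.resize(c,(800,343)))
r,b,o=holes(im);print([np.round(x,1).tolist() for x in o]);print(tool()[:3,3])
# predicted hole positions at top face z=.0345 for tray pose
a=np.radians(.8)
for k,x,y in(('a',54,25),('b',54,-25),('c',-54,-25),('d',-54,25)):
    p=np.array([.5142,-.1655,.0345])+np.array([x*np.cos(a)-y*np.sin(a),x*np.sin(a)+y*np.cos(a),0])/1000
    print(k,proj('wrist',p).round(1))
E
```

```text
tool_pos: [0.5493, -0.1853, 0.2106]
contact_force: [-4.8, 1.1, 12.6]
tool_pos: [0.5492, -0.1852, 0.2107]
contact_force: [-4.3, 1.2, 9.9]
time: 26.65
tool_pos: [0.5082, -0.1647, 0.3329]
tool_rot: [3.136, -0.012, -3.125]
contact_force: [2.1, -0.5, 0.5]
opening: 0.0003
time: 26.9
tool_pos: [0.5072, -0.1644, 0.335]
tool_rot: [3.138, -0.009, -3.126]
contact_force: [-0.6, 0.0, -0.5]
opening: 0.0005
[[318.0, 245.9, 2066.5, 0.7], [321.0, 207.0, 46.0, 0.7], [315.5, 190.3, 56.0, 0.7], [328.5, 168.5, 285.0, 0.9], [308.0, 168.5, 281.5, 0.8], [355.0, 164.5, 208.5, 0.6], [281.1, 164.5, 204.5, 0.6]]
[ 0.50733877 -0.16448261  0.33442318]
a [351.6 308.9]
b [285.4 308.9]
c [281.6 164.6]
d [355.3 164.7]
```

View pics/f1c.png

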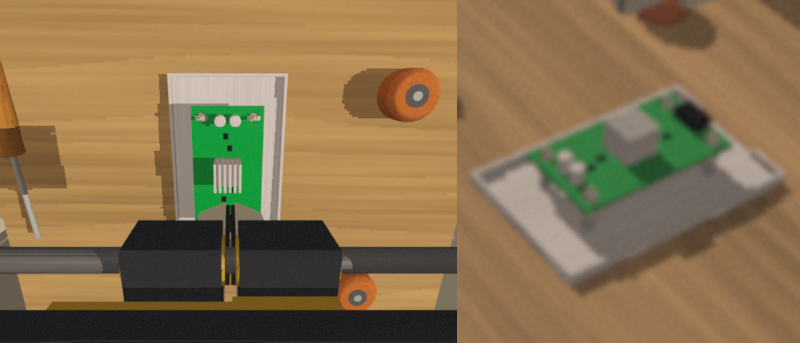

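Picture 10 shows the board flat in the tray with the plug at the notch and the barbs standing out above holes c and d. Holes c and d lie within 1 px of the prediction for a seated board, and all four corners stop at the same height (0.2103–0.2107). I hand in.

```bash
python3 -c "
from cell import robot
print(robot.hand_in())"
```

```text
the job is handed in; nothing more can be done
None
```

I lifted the board by its heat sink, set it over the four standoffs with the plug at the notched end, pressed it down with shut fingertips and handed the job in at about 27 s. No verdict was reported.

- **Clicks:** Corners a, b and c each showed the force drop of a click and then a rigid stop. Corner d gave no drop of its own. It was already down when I pressed there, and c's press showed two drops, so d most likely clicked together with c.
- **Flush:** With the board down, all four corners stopped rigidly at the same height, TCP z 0.2103–0.2107, about 32 mm of seat height. a and b had first stopped at about 0.212, while the far end was still up, so I pressed both again.
- **Position:** In the last wrist picture holes c and d lay within 1 px of where the measured tray pose puts them. Holes a and b were hidden behind the gripper there. The side view shows the board flat with its plug at the notch.
- **Not confirmed:**
  - The pins could not be read directly.
  - The highest force reading was 28 N vertical (about 29 N in total) as c met its seat. That is close to the 30 N limit, and the readings were only at row ends.
- **Other objects:** I touched none of the other things on the counter, though I made no separate measurement of them.

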